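# Pulse the bench mill with its bayonet lid

## Robot

A 6-joint arm with a two-finger parallel gripper is mounted at the origin on a cart in front of the work surface, level with it; the furniture and walls round the work are solid. World frame = base frame: x ahead of the robot, y to its left, z up, the work surface at z = 0. Lengths are in mm, angles in degrees, forces in N, time in s.
With the tool pointing down it reaches from about 300 to 850 mm from the base axis. Payload 4.2 kg.
Tool frame: the origin (TCP) lies midway between the tips of the shut fingers; the grasp point (between the pads) lies 19 mm behind it (env.hold_point_z is the z of the grasp point in the tool frame, in mm); z points along the fingers, y is the direction in which the jaws open and shut (so a half turn about z gives the same grasp; the last joint's range is limited). The gripper opens to 91 mm and grips with 3 to 60 N. Pads are 32 mm wide; open, the fingers measure 118 mm over their backs; the gripper's body (76 mm by 178 mm) begins 60 mm behind the grasp point.
Start: joints at [-72.823, 18.312, 89.639, -0, 72.044, -1.146], TCP at [180.771, -545.866, 174.076] pointing down, gripper open.
Joint ranges: [-177.97, 177.97], [-48.28, 115.42], [12.27, 149.76], [-77.06, 257.06], [2.81, 150.46], [-146.56, 146.56]. Speed limits (degrees/s): [147.25, 147.25, 180, 180, 180, 180].

## Interface

Orientations are given as [roll, pitch, yaw] about the fixed x, y, z axes, in that order (R = Rz(yaw) Ry(pitch) Rx(roll)).
In Python, from workcell import env, grab_frame, camera_params, spotter gives the robot as it stands. The module is installed in compiled form; this text tells all that it offers.
- The arm moves only by the shell command python3 -m jog 'ROWS' [FORCE]. ROWS is text: rows parted by semicolons, each of 7 numbers parted by spaces: the turn, a rotation vector about the world's x, y, z in units of 5 degrees (1.0 is 5 degrees), then the shift along the world's x, y, z in units of 25 mm (1.0 is 25 mm), then the opening, from 0 (shut) to 1 (fully open). A call has 1 to 5 rows; each row is the pose to reach, as a shift and turn from the pose commanded when the call began; what a row does not reach only later rows make up. A row lasts 1/8 s, in which the tool goes at most 62.5 mm and 10.7 degrees, less where a joint would pass 70% of its speed; a pose out of reach is approached as far as the arm can. A call with a gripper value outside its range is refused whole. The fingers move at their own pace and stop on an object; FORCE is the grip in N (left out, the last holds). Time passes only in rows, so rows that repeat a pose let the fingers close. It gives the time, the measured TCP pose, the force and the opening at its end, in the units of the state.
- env.state(): the state, without advancing time (a new reading comes with each control period).
- grab_frame(name): name is "scene" or "top"; returns the picture (384x512x3 uint8, red, green, blue); there is no depth.
- camera_params(name): a dict with "K" (3x3 intrinsics, pixels), "dist" ([k1, k2, p1, p2, k3] as OpenCV has them; the pictures are not rectified), "rvec" (rotation vector, rad) and "tvec" (3), from world to camera coordinates, as OpenCV has them. Camera axes: x right, y down, z forward; pixel columns grow to the right and rows downward; lengths in mm; the calibration is good to about 2 mm. A picture is of the moment at which its call begins. camera_params takes no time and is no camera call.
- env.job_done(): hands the job in, once; it reports no verdict.
Trained networks look in the newest picture that a camera, given by its name, has taken for a name from the list of things; names that differ only in an ending like _2 or _b are one class to them, and where a whole thing is asked for, a point or a joint stands for the part that bears it (a point fixed in the world has none). Each returns a list of dicts, best first, with "conf" (0 to 1); they miss things now and then, are a little off and sometimes report something else, mostly with a low value. They report only what shows in the picture. A call takes as long as a camera call. They do not tell look-alikes from the thing itself.
- spotter.look_for(query, camera): "box" ([left, top, width, height] in pixels, round what is visible of it).
- spotter.trace(query, camera): "region" (384x512 bool, what is visible of it) and "box" ([left, top, width, height] in pixels, round what is visible of it).
The state is a dict: "time_s": time; "qpos": joint angles; "qvel": joint speeds; "effort": joint torques, N m; "ee_pos": TCP position; "ee_rot": TCP orientation; "force": force on the tool from outside, world axes, zero at the start; "torque": the same for the moment, N m; "gripper_width": finger opening in mm.
Only numpy, scipy, OpenCV 4.12 (cv2) and the standard library are available. Lean on these libraries where they do the work, as an engineer would, in place of code of your own. Each camera call takes 0.05 s, during which the arm holds its last target. There are 200 camera calls.

## Task

Fit the smaller, two-lugged lid onto the bench mill: set its lugs down through the two slots of the collar until the lid is fully home, then twist it clockwise (seen from above) against the spring to the half-way mark, the single raised pip 45 degrees from the slots, without going on to the lock click. The mill only pulses while the lid is held there, so finish still gripping the lid at the half-way mark; leave the wide three-lugged lid and the other things where they are.

Things in the scene. Friction and masses are not known exactly. Their poses are not given: they have to be found in the camera images.
- mill: white square bench mill, fixed, 130 x 130 mm, origin under its centre on the bench, z up. On top a round aluminium collar 98 across, its flat top 84 above the bench: a plate 6 thick with a round hole 48 across and two slots 15 wide along the mill's +x and -x, reaching 33 from the centre. The chamber under the plate is 18 deep; lugs can turn in it clockwise only.
- mill_mouth (a point): centre of the collar's flat top, on the mill's axis; axes as the mill's. Lugs enter with the lid's x axis along the mill's x axis (either way round, within about 5 degrees), centred within 2 mm.
- half_mark (a point): the half-way mark: a single raised pip on the collar top, 40.5 mm from the axis, 45 degrees clockwise of the +x slot (its twin is opposite). A short raised bar marks each slot; a pair of pips 90 degrees clockwise of each slot marks locked.
- mill_lid: the lid that fits: loose, grey, 150 g (105 to 210), 61 high. Plug 42 across, 18 high, two lugs along its +x and -x (9 wide, 10 high, reaching 30 from the axis; half a turn makes no difference), under a flange 66 across, 8 thick. Origin: centre of the plug's underside, z up; it starts standing on the bench. Home: flange on the collar top, origin 66 above the bench, 2 mm of upward play.
- lid_grip (a point): middle of the straight grip bar on the two-lugged lid, 48 above the lid's origin; axes as the lid's. The bar is 50 long (along x), 16 thick (y), from 26 to 61 above the lid's origin. A thin raised pointer line runs along x to the flange edge.
- wide_lid: the wide lid of another mill, which does not fit: loose, grey, three lugs, flange 86 across, plug 62 across, about 200 g, same height and grip bar as the other lid. Origin: centre of the plug's underside. The two lids may stand in either place.
- drive_ring (a joint): angle (rad) of the spring-loaded ring in the collar: 0 at rest, grows clockwise. The lid's lugs meet its dogs after 3 to 7 degrees; then it follows the lid, about 0.7 at half way. Spring torque 0.04 N m at rest, 0.13 at half way: it turns the lid back if let go. Lugs touch the sprung lock balls at about 57 degrees and click past at 65 to 70 (ring over 1.05).
- tip_cup: bystander: clear cup 49 across, 61 high, behind the work; origin under its centre
- white_bottle: bystander: small bottle with a white cap, 33 across, 62 high, behind the mill; origin under its centre
- pen: bystander: pen 145 long lying on the left near the front edge; origin under its centre
Not all that is in view belongs to the job. Leave any blue or pink look-alike of the mill_lid alone.

How it is judged (in metres and radians):
On the way, in this order (a step that is already met when the one before it is completed fails the run):
1. the two-lugged lid is lifted off the bench in the gripper (height (world z) of mill_lid above 0.03 m and contact force between the fingers and mill_lid above 1 N and horizontal distance between mill_lid and mill above 0.05 m), for 0.1 s.
2. the lid is fully home in the collar, lugs through the slots, not yet twisted (z of mill_lid in the frame of mill below 0.0685 m and horizontal distance between mill_lid and mill below 0.005 m and angle between mill_lid's own z axis and vertical below 0.1 rad and angle between the x axis of mill_lid and the x axis of mill, either way round below 0.25 rad), for 0.1 s.
At the end, for the whole second after the job is handed in: The two-lugged lid is home in the collar (origin at most 68.5 mm up, centred within 5 mm, level within 0.1 rad), twisted clockwise to 45 degrees within 10, the drive ring turned to 0.42 to 0.95 rad and still, and the fingers still grip the lid with over 2 N (z of mill_lid in the frame of mill below 0.0685 m and horizontal distance between mill_lid and mill below 0.005 m and angle between mill_lid's own z axis and vertical below 0.1 rad and angle between the x axis of mill_lid and the x axis of mill, either way round between 0.61 and 0.96 rad and value of joint drive_ring between 0.42 and 0.95 rad and velocity of joint drive_ring between -0.1 and 0.1 rad/s and contact force between the fingers and mill_lid above 2 N); the arm keeps its last pose, push and grip.
It fails at once if the lid is twisted on into the lock click (value of joint drive_ring above 1.08 rad).
It fails at once if the wide lid is disturbed (moved more than 40 mm) (distance of wide_lid from where it was at the start of the episode above 0.04 m).
It fails at once if the cup is disturbed (moved more than 40 mm) (distance of tip_cup from where it was at the start of the episode above 0.04 m).
It fails at once if the bottle is disturbed (moved more than 40 mm) (distance of white_bottle from where it was at the start of the episode above 0.04 m).
It fails at once if the pen is disturbed (moved more than 40 mm) (distance of pen from where it was at the start of the episode above 0.04 m).
It also fails if it takes over 45 s, if anything falls off the work surface, if the arm or the gripper's body presses on something with over 40 N, if the wrist force passes 120 N, or if a joint passes its speed limit or range.

## Working session

There is one attempt and no reset: what is moved stays moved. The work goes in short steps, Python scripts to look and compute and a shell command to move; the robot and the scene stay as the last step left them, time stands still between calls to the robot, and variables do not carry over. Pictures are saved under pics/ and viewed, about 8 in all and at most 12, crops included, and the job is handed in when it is done.

```bash
mkdir -p pics; cat > h.py <<'E'
import numpy as np, cv2
from workcell import env, grab_frame, camera_params, spotter
def ray(cam,uv,z):
    c=camera_params(cam);K=np.array(c["K"],float);d=np.array(c["dist"],float)
    p=cv2.undistortPoints(np.array(uv,float).reshape(-1,1,2),K,d).reshape(-1,2)
    R=cv2.Rodrigues(np.array(c["rvec"],float))[0];t=np.array(c["tvec"],float).ravel()
    o=-R.T@t;D=np.c_[p,np.ones(len(p))]@R
    return o+D*((z-o[2])/D[:,2])[:,None]
def proj(cam,P):
    c=camera_params(cam)
    return cv2.projectPoints(np.array(P,float).reshape(-1,3),np.array(c["rvec"],float),np.array(c["tvec"],float),np.array(c["K"],float),np.array(c["dist"],float))[0].reshape(-1,2)
def save(n,im,box=None,s=1):
    if box: x,y,w,h=box; im=im[y:y+h,x:x+w]
    cv2.imwrite(f"pics/{n}.png",cv2.resize(im[:,:,::-1],None,fx=s,fy=s,interpolation=cv2.INTER_CUBIC))
E
python3 - <<'E'
from h import *
a=grab_frame("top");b=grab_frame("scene")
save("a",a,s=1.5);save("b",b,s=1.5)
for cam in("top","scene"):
  c=camera_params(cam);R=cv2.Rodrigues(np.array(c["rvec"],float))[0];print(cam,-R.T@np.array(c["tvec"],float).ravel(),c["K"][0][0])
  for n in("mill","mill_lid","wide_lid","tip_cup","white_bottle","pen"):
    print(n,[(np.round(r["box"]).tolist(),round(r["conf"],2)) for r in spotter.look_for(n,cam)][:4])
print(env.state()["time_s"])
E
```

```text
top [ 340.40695616  168.69725653 1096.30125874] 461.12070833936093
mill [([319.0, 178.0, 70.0, 71.0], 0.98)]
mill_lid [([157.0, 206.0, 32.0, 22.0], 0.87), ([138.0, 157.0, 29.0, 32.0], 0.85), ([181.0, 161.0, 28.0, 30.0], 0.68), ([229.0, 159.0, 24.0, 25.0], 0.66)]
wide_lid [([216.0, 215.0, 39.0, 34.0], 0.67)]
tip_cup [([248.0, 120.0, 20.0, 26.0], 0.94)]
white_bottle [([311.0, 118.0, 14.0, 15.0], 0.72)]
pen [([131.0, 254.0, 36.0, 36.0], 0.69)]
scene [134.42297502 612.13681686 724.81840198] 409.34004351693216
mill [([285.0, 135.0, 74.0, 59.0], 0.55)]
mill_lid [([133.0, 246.0, 33.0, 38.0], 0.85), ([207.0, 187.0, 26.0, 31.0], 0.79), ([194.0, 261.0, 30.0, 27.0], 0.63), ([170.0, 221.0, 35.0, 29.0], 0.56)]
wide_lid [([248.0, 223.0, 42.0, 35.0], 0.97), ([316.0, 144.0, 15.0, 13.0], 0.59)]
tip_cup [([193.0, 161.0, 19.0, 27.0], 0.74)]
white_bottle [([229.0, 127.0, 10.0, 30.0], 0.73)]
pen [([229.0, 310.0, 12.0, 73.0], 0.8), ([290.0, 132.0, 69.0, 62.0], 0.69)]
0.7
```

View pics/a.png

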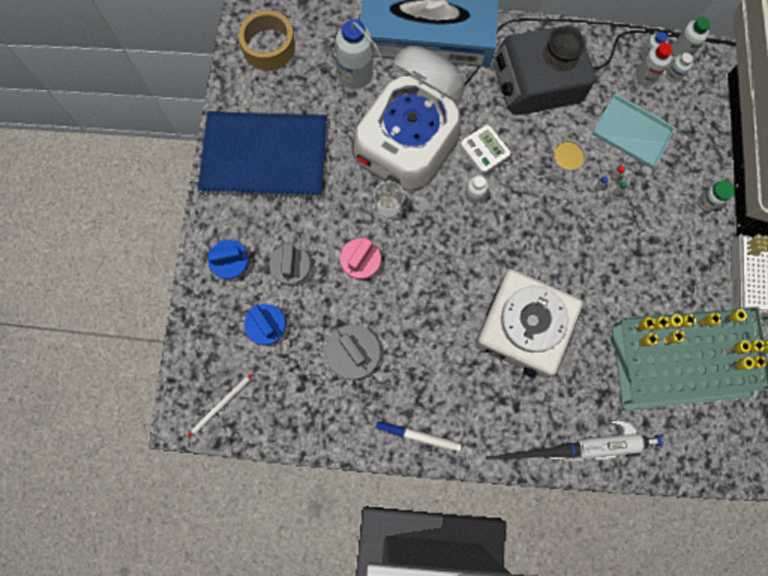

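View pics/b.png

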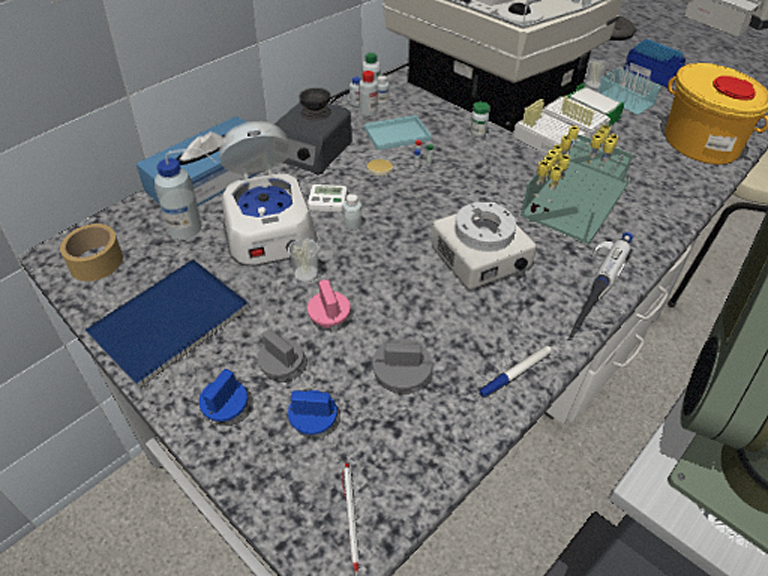

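The top view shows the small grey lid at about (194,175), the wide grey lid at (235,233) and the mill at (356,213), in camera pixels. The blue and pink ones are look-alikes. I'll zoom in on the lid and the collar.

```bash
python3 - <<'E'
from h import *
a=grab_frame("top");b=grab_frame("scene")
l=cv2.resize(a[155:195,170:220][:,:],(500,400),interpolation=cv2.INTER_CUBIC)
m=cv2.resize(a[180:250,312:392],(457,400),interpolation=cv2.INTER_CUBIC)[:,:290+167]
im=np.hstack([l[:,:340],m]); save("c",im)
sl=b[215:255,165:210]; sm=b[130:195,285:360]
save("d",np.hstack([cv2.resize(sl,(390,346),interpolation=cv2.INTER_CUBIC),cv2.resize(sm,(400,346),interpolation=cv2.INTER_CUBIC)]))
print(ray("top",[[194,176]],26),ray("top",[[356,213]],84), proj("top",[[400,0,0]]))
E
```

```text
[[599.52784307 323.0533325   26.        ]] [[535.10112954 -56.33566301  84.        ]] [[321.43358465 273.0752956 ]]
```

View pics/c.png

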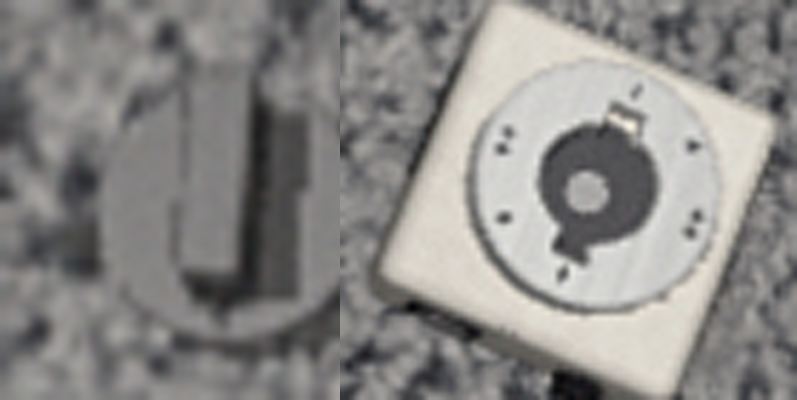

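View pics/d.png

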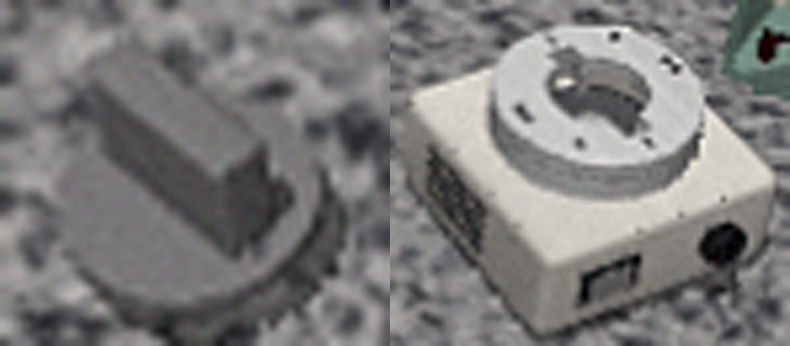

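```bash
python3 - <<'E'
from h import *
def U(x,y,s,x0,y0,xo=0): return [(x-xo+.5)/s-.5+x0,(y+.5)/s-.5+y0]
P=[U(x,y,5.7125,312,180,340) for x,y in[(637,91),(563,273),(693,146),(504,217),(506,138),(693,224)]]
W=ray("top",P,85);print(np.round(W,1)); print("centre",(W[0::2]+W[1::2]).mean(0)/2*2/1 if 0 else W.mean(0))
ang=lambda a,b:np.degrees(np.arctan2(*(a-b)[1::-1]))
print("slot dirs",ang(W[0],W[1]),ang(W[2],W[3])+45,ang(W[5],W[4])+90)
P=[U(x,y,5.333,285,130,390) for x,y in[(552,40),(649,142),(615,36),(580,144),(672,65),(522,112)]]
W=ray("scene",P,85);print("scene mill",np.round(W.mean(0),1),ang(W[0],W[1]),ang(W[2],W[3]),ang(W[4],W[5]))
T=ray("top",[U(x,y,10,170,155) for x,y in[(190,68),(252,68),(238,270),(182,270)]],61)
print("lid top",np.round(T,1),T.mean(0),ang(T[0]+T[1],T[2]+T[3]),ang(T[1],T[2]),ang(T[0],T[3]))
T=ray("scene",[U(x,y,8.66,165,215) for x,y in[(90,85),(148,38),(268,145),(222,180)]],61)
print("lid scene",np.round(T,1),T.mean(0),ang(T[0]+T[1],T[2]+T[3]))
s=env.state();print(s["ee_pos"],s["ee_rot"])
E
```

```text
[[576.5 -71.7  85. ]
 [501.4 -45.6  85. ]
 [556.5 -94.9  85. ]
 [521.3 -21.2  85. ]
 [552.8 -20.4  85. ]
 [525.3 -96.1  85. ]]
centre [538.97302488 -58.31166214  85.        ]
slot dirs -19.150566259277888 -19.50218376295959 -19.904568777150118
scene mill [538.3 -55.5  85. ] -18.852446718091322 -64.09225944949519 -110.33062021994841
lid top [[625.  335.1  61. ]
 [626.3 320.6  61. ]
 [577.8 317.9  61. ]
 [576.5 330.9  61. ]] [601.3892062  326.09850266  61.        ] 4.065842959905332 3.155914353427435 4.976067238686848
lid scene [[618.2 340.1  61. ]
 [619.8 320.9  61. ]
 [574.1 321.3  61. ]
 [573.8 335.7  61. ]] [596.48107362 329.50286023  61.        ] 2.470582185438439
[ 180.78128727 -545.86860658  174.09201085] [1.79992691e+02 9.33011662e-04 1.83263997e+01]
```

Mill is at about (538.7, -57) with the slots along -19.4°. The lid is at about (599, 328) with its bar at about 3.5°. I'll grasp at yaw 183.5 so joint 6 stays within range during the twist.

```bash
python3 -m jog '0 0 2.06 1.05 2.19 0 0.5; 0 0 4.12 2.1 4.38 0 0.5; 0 0 6.18 3.15 6.57 0 0.5; 0 0 8.24 4.2 8.76 0 0.5; 0 0 10.3 5.25 10.95 0 0.5' 30
python3 -m jog '0 0 2.06 1.05 2.19 0 0.5; 0 0 4.12 2.1 4.38 0 0.5; 0 0 6.18 3.15 6.57 0 0.5; 0 0 8.24 4.2 8.76 0 0.5; 0 0 10.3 5.25 10.95 0 0.5'
python3 -m jog '0 0 2.06 1.05 2.19 0 0.5; 0 0 4.12 2.1 4.38 0 0.5; 0 0 6.18 3.15 6.57 0 0.5; 0 0 8.24 4.2 8.76 0 0.5; 0 0 10.3 5.25 10.95 0 0.5'
```

```text
time_s: 1.42
ee_pos: [312.7, -270.5, 174.3]
ee_rot: [179.9, 0.0, 70.1]
force: [1.1, -1.0, 0.1]
gripper_width: 46.2
time_s: 2.05
ee_pos: [444.1, 3.6, 174.5]
ee_rot: [179.9, 0.1, 121.7]
force: [1.3, -0.6, 0.7]
gripper_width: 45.5
time_s: 2.68
ee_pos: [575.2, 277.3, 174.1]
ee_rot: [180.0, 0.0, 173.2]
force: [1.0, 0.1, 0.7]
gripper_width: 45.6
```

```bash
python3 -m jog '0 0 2.06 0.96 2.03 0 0.5; 0 0 2.06 0.96 2.03 -2 0.5; 0 0 2.06 0.96 2.03 -3.4 0.5;0 0 2.06 0.96 2.03 -3.4 0.5'
python3 - <<'E'
from h import *
a=grab_frame("top");b=grab_frame("scene")
A=a[140:210,140:260];B=b[190:270,120:240]
save("e",np.vstack([cv2.resize(A,(504,294),interpolation=cv2.INTER_CUBIC),cv2.resize(B,(504,306),interpolation=cv2.INTER_CUBIC)]))
E
```

```text
time_s: 3.18
ee_pos: [596.4, 325.2, 85.7]
ee_rot: [-179.8, -0.4, -176.9]
force: [0.7, 0.3, -0.4]
gripper_width: 45.6
```

View pics/e.png

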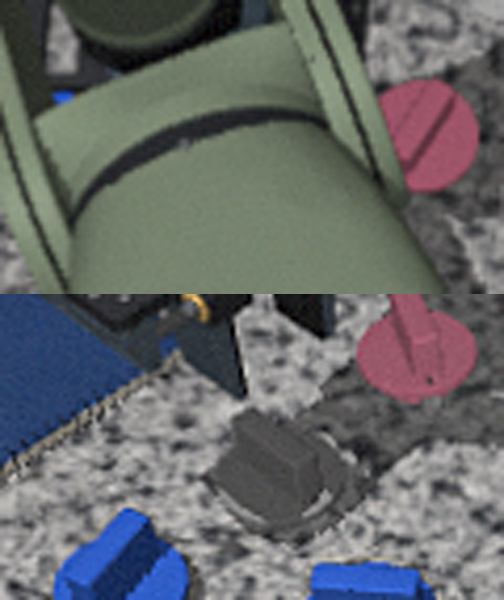

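The top view is blocked by the arm. The scene crop shows the fingers above and straddling the lid bar. I'll check projected tips against seen tips, and the bar ends again.

```bash
python3 - <<'E'
from h import *
s=env.state();p=s["ee_pos"];print(p,s["ee_rot"])
q=proj("scene",[[p[0],p[1]+22.8,p[2]],[p[0],p[1]-22.8,p[2]],[599,328,61],[624,329.5,61],[574,326.5,61]])
q=(q-[120,190])*[4.2,3.825]+[0,294];print(q.round())
E
```

```text
[599.26283917 326.43893575  90.21473736] [ 1.79955684e+02  8.38533588e-02 -1.76885133e+02]
[[232. 420.]
 [306. 373.]
 [274. 433.]
 [240. 409.]
 [309. 457.]]
```

```bash
python3 -m jog '0 0 0 0 0 -1.2 0.5; 0 0 0 0 0 -2.3 0.5; 0 0 0 0 0 -2.3 0.5;0 0 0 0 0 -2.3 0.5'
python3 - <<'E'
from h import *
b=grab_frame("scene");save("f",b,[130,190,100,80],5)
E
python3 -m jog '0 0 0 0 0 0 0; 0 0 0 0 0 0 0;0 0 0 0 0 0 0;0 0 0 0 0 0 0' 30
```

```text
time_s: 3.78
ee_pos: [600.2, 326.8, 34.2]
ee_rot: [179.9, 0.2, -176.9]
force: [-0.6, -0.1, 0.2]
gripper_width: 45.7
time_s: 4.32
ee_pos: [598.5, 326.2, 31.6]
ee_rot: [180.0, -0.0, -176.9]
force: [-0.2, 0.6, 0.5]
gripper_width: 8.4
```

View pics/f.png

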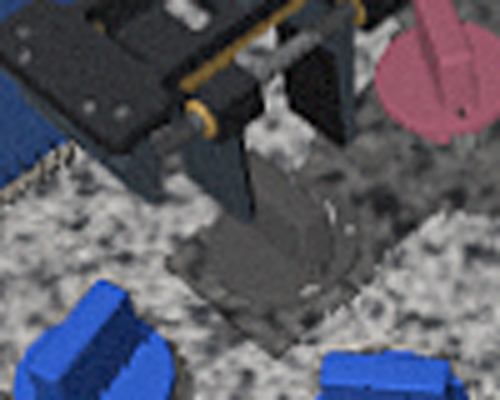

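Opening is 8.4, less than the 16 mm bar, so I may have missed it. I'll check.

```bash
python3 - <<'E'
from h import *
b=grab_frame("scene");save("g",b,[130,190,100,80],5)
s=env.state();print(s["ee_pos"],s["gripper_width"],s["force"])
p=np.array([598.5,326.2,31.6])
for w in(0,22.8):
  q=proj("scene",[p+[dx,sgn*w,0] for dx in(-16,16) for sgn in(1,-1)]);print(((q-[130,190])*5).round())
print(((proj("scene",[[599,328,61],[624,329.5,61],[574,326.5,61],[599,328,26],[599,361,26],[566,328,26]])-[130,190])*5).round())
E
```

```text
[598.48089398 326.13695793  31.53303286] 4.538293952351783 [-0.08065307 -0.30042555 -0.7229867 ]
[[312. 245.]
 [312. 245.]
 [264. 202.]
 [264. 202.]]
[[270. 276.]
 [353. 214.]
 [223. 232.]
 [305. 173.]]
[[276. 182.]
 [236. 150.]
 [318. 214.]
 [285. 233.]
 [225. 277.]
 [336. 278.]]
```

View pics/g.png

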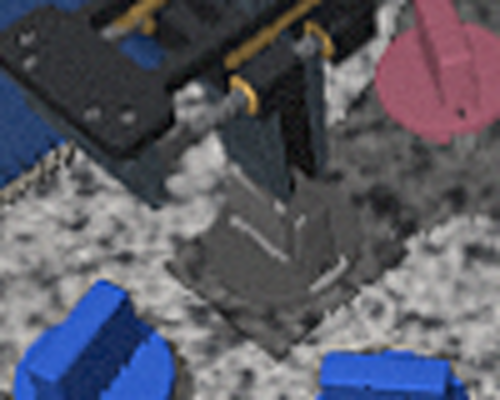

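```bash
python3 - <<'E'
from h import *
import pickle
b=grab_frame("scene");np.save("b1.npy",b);print(env.state()["gripper_width"])
E
python3 -m jog '0 0 0 0 0 1 0; 0 0 0 0 0 3 0; 0 0 0 0 0 3 0; 0 0 0 0 0 3 0'
python3 - <<'E'
from h import *
s=env.state();print(s["ee_pos"],s["gripper_width"])
b=grab_frame("scene");t=grab_frame("top");b1=np.load("b1.npy")
f=lambda im,x,y:cv2.resize(im[y:y+90,x:x+75],(375,450),interpolation=cv2.INTER_CUBIC)
im=np.hstack([f(b1,150,170),f(b,150,170)]);im=np.clip(im.astype(float)*1.6,0,255).astype(np.uint8)
q=(proj("scene",[s["ee_pos"]])-[150,170])*5+[375,0];print(q)
save("i",im)
print([(np.round(r["box"]).tolist(),round(r["conf"],2)) for r in spotter.look_for("mill_lid","scene")])
E
```

```text
1.4996559433971575
time_s: 4.92
ee_pos: [598.2, 325.9, 106.2]
ee_rot: [-180.0, -0.0, -176.9]
force: [-0.0, 0.4, 0.2]
gripper_width: -0.0
[598.16081394 325.93861146 106.23804232] -0.04398251930927746
[[544.32559177 208.82721301]]
[([132.0, 246.0, 34.0, 34.0], 0.91), ([168.0, 219.0, 34.0, 34.0], 0.81), ([208.0, 188.0, 28.0, 28.0], 0.63), ([194.0, 260.0, 33.0, 29.0], 0.62)]
```

View pics/i.png

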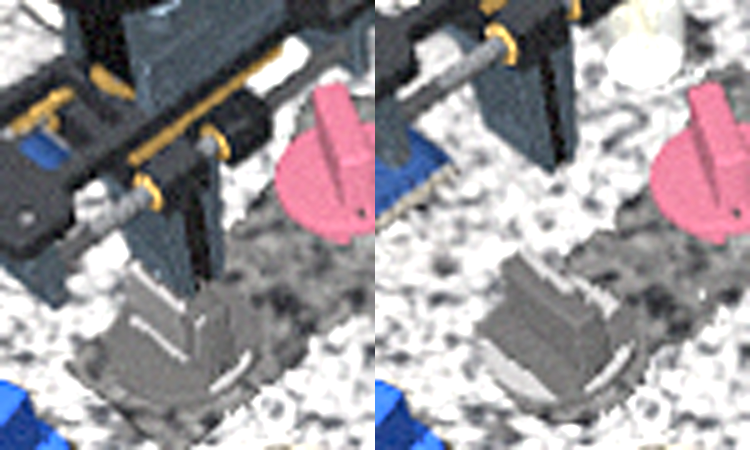

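```bash
python3 - <<'E'
from h import *
from scipy.optimize import least_squares
S=np.array([[490,120],[558,172],[578,160]])
uv=(S-[375,0]+.5)/5-.5+[150,170]
p=np.array([598.2,325.9,106.2])
yaw=np.radians(3.1);c,s=np.cos(yaw),np.sin(yaw);R=np.array([[c,-s,0],[s,c,0],[0,0,1]])
def f(v,full=True):
    L=np.array([[16,v[3],0],[-16,v[3],0],[-16,-v[3],0]])
    return (proj("scene",p+v[:3]+L@R.T)-uv).ravel()
r=least_squares(f,[0,0,20,6]);print(r.x,r.fun)
r=least_squares(lambda v:f([0,0,v[0],v[1]]),[20,6]);print(r.x,r.fun)
print(camera_params("scene")["tvec"])
E
```

```text
[-93.44476323  58.13066706 158.40747645   3.68660674] [-0.08641012  0.1157449   0.23879923  0.09343987 -0.15558504 -0.20772268]
[40.84663255  5.01612586] [ 1.4565293   1.60508556 -1.03603566 -0.51099767 -1.12804992 -1.02889396]
[514.33975828 267.05028596 763.07371363]
```

The fingers sit about 40 mm higher than reported, above the bar top. The z-only image fit gives +41 mm. I'll test it: open, descend and watch for contact with the flange.

```bash
python3 -m jog '0 0 0 0 0 -1 0.5; 0 0 0 0 0 -2.4 0.5; 0 0 0 0 0 -3 0.5; 0 0 0 0 0 -3 0.5; 0 0 0 0 0 -3 0.5'
python3 -m jog '0 0 0 0 0 -0.2 0.5; 0 0 0 0 0 -0.4 0.5; 0 0 0 0 0 -0.4 0.5'
python3 -m jog '0 0 0 0 0 -0.2 0.5; 0 0 0 0 0 -0.4 0.5; 0 0 0 0 0 -0.4 0.5'
```

```text
time_s: 5.7
ee_pos: [599.4, 326.6, 32.7]
ee_rot: [179.9, 0.1, -176.9]
force: [1.3, -0.1, 0.8]
gripper_width: 44.6
time_s: 6.08
ee_pos: [598.2, 325.9, 21.2]
ee_rot: [-180.0, -0.0, -176.9]
force: [-0.2, -0.0, 0.2]
gripper_width: 45.8
time_s: 6.45
ee_pos: [598.1, 325.9, 10.9]
ee_rot: [-180.0, -0.1, -176.9]
force: [0.0, -0.3, 0.4]
gripper_width: 45.5
```

No contact at a reported 11 mm, where the tips should be through the flange, so the reported z is biased. I'll continue down.

```bash
python3 -m jog '0 0 0 0 0 -0.3 0.5; 0 0 0 0 0 -0.6 0.5; 0 0 0 0 0 -0.6 0.5; 0 0 0 0 0 -0.6 0.5'
python3 - <<'E'
from h import *
s=env.state();print(s["ee_pos"],s["gripper_width"],s["force"])
b=grab_frame("scene")
save("j",np.clip(b[180:270,140:240]*1.5,0,255).astype(np.uint8),s=6)
E
```

```text
time_s: 6.95
ee_pos: [598.6, 326.2, -3.5]
ee_rot: [180.0, 0.0, -176.9]
force: [-0.9, -0.1, 0.2]
gripper_width: 45.6
[598.58173079 326.15435292  -3.46030765] 45.601949623421824 [-0.87327403 -0.06071348  0.22727311]
```

View pics/j.png

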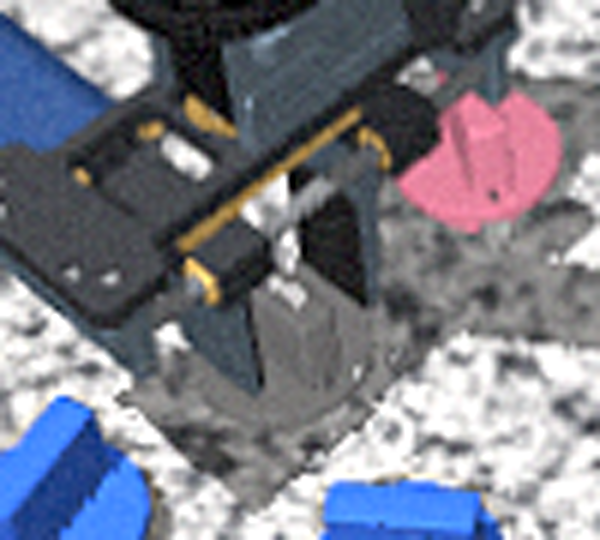

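The fingers now straddle the bar; near tips are at about (184,245) and (202,231). Closing.

```bash
python3 -m jog '0 0 0 0 0 -0.08 0.2; 0 0 0 0 0 -0.08 0; 0 0 0 0 0 -0.08 0;0 0 0 0 0 -0.08 0;0 0 0 0 0 -0.08 0' 40
python3 -m jog '0 0 0 0 0 0 0; 0 0 0 0 0 0.4 0; 0 0 0 0 0 0.8 0;0 0 0 0 0 0.8 0'
```

```text
time_s: 7.62
ee_pos: [598.4, 326.1, -5.5]
ee_rot: [180.0, -0.0, -176.9]
force: [-0.7, 0.1, -1.2]
gripper_width: 15.5
time_s: 8.12
ee_pos: [599.5, 326.6, 16.2]
ee_rot: [179.9, 0.2, -176.9]
force: [0.1, -0.2, -2.5]
gripper_width: 15.7
```

The lid is held: opening 15.7 and about 2 N of weight. Lid height is reported z + 5.5. Lift and carry.

```bash
python3 -m jog '0 0 0 0 0 1.2 0; 0 0 0 0 0 2.4 0; 0 0 0 0 0 3.6 0; 0 0 -0.5 -0.3 -1.5 3.6 0; 0 0 -1 -0.6 -3.4 3.6 0'
python3 -m jog '0 0 -0.7 -0.3 -2 0 0; 0 0 -1.4 -0.6 -4 0 0; 0 0 -2.1 -0.9 -6 0 0; 0 0 -2.8 -1.2 -8 0 0; 0 0 -3.5 -1.5 -9.6 0 0'
python3 -m jog '0 0 0 -0.15 -1.2 0 0; 0 0 0 -0.33 -2.1 0 0; 0 0 0 -0.33 -2.36 0 0; 0 0 0 -0.33 -2.36 0 0; 0 0 0 -0.33 -2.36 0 0'
python3 - <<'E'
from h import *
s=env.state();print(s["ee_pos"],s["ee_rot"],s["gripper_width"],s["force"])
b=grab_frame("scene");np.save("b2.npy",b);save("k",b,[270,105,100,90],6)
E
```

```text
time_s: 8.75
ee_pos: [583.4, 240.9, 104.9]
ee_rot: [180.0, 0.1, 178.1]
force: [-0.0, -1.4, -2.7]
gripper_width: 15.8
time_s: 9.38
ee_pos: [545.4, -0.8, 104.7]
ee_rot: [-180.0, 0.0, 160.5]
force: [-0.0, 0.6, -1.9]
gripper_width: 15.6
time_s: 10.0
ee_pos: [537.9, -57.0, 104.5]
ee_rot: [180.0, -0.0, 160.7]
force: [0.2, -0.2, -2.2]
gripper_width: 15.7
[537.94263509 -57.02095225 104.54757496] [ 1.79973329e+02 -5.14774669e-03  1.60667087e+02] 15.66337671326944 [ 0.24289432 -0.15158842 -2.1751921 ]
```

View pics/k.png

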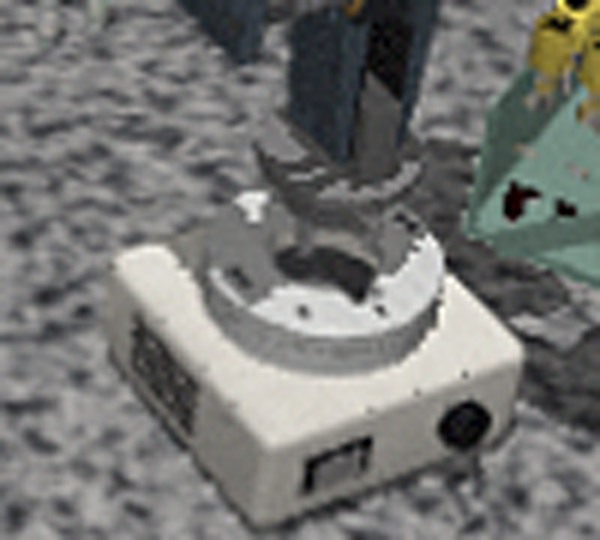

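```bash
python3 - <<'E'
from h import *
t=np.linspace(0,2*np.pi,180)
def pr(P): return (proj("scene",P)-[270,105]+.5)*6-.5
for z in(128,136):
  q=pr(np.c_[538+33*np.cos(t),-57+33*np.sin(t),0*t+z]);print(z,"L",q[q[:,0].argmin()].round(),"R",q[q[:,0].argmax()].round(),"low",q[q[:,1].argmax()].round())
q=pr(np.c_[538.7+49*np.cos(t),-57+49*np.sin(t),0*t+84]);print("collar L",q[q[:,0].argmin()].round(),"R",q[q[:,0].argmax()].round(),"low",q[q[:,1].argmax()].round())
o=pr([[538,-57,128],[548,-57,128],[538,-47,128],[538,-57,138]]);print((o[1:]-o[0]).round(1))
im=np.load("b2.npy")[105:195,270:370]
im=cv2.resize(im,None,fx=6,fy=6,interpolation=cv2.INTER_CUBIC);im=np.clip(im*1.4,0,255).astype(np.uint8).copy()
for z,c in((128,(255,0,0)),(136,(0,255,0))):
  q=pr(np.c_[538+33*np.cos(t),-57+33*np.sin(t),0*t+z]);cv2.polylines(im,[q.round().astype(np.int32)],True,c,1)
for r,z,c in((49,84,(0,0,255)),(24,84,(0,0,255))):
  q=pr(np.c_[538.7+r*np.cos(t),-57+r*np.sin(t),0*t+z]);cv2.polylines(im,[q.round().astype(np.int32)],True,c,1)
save("l",im)
E
```

```text
128 L [258. 158.] R [425. 175.] low [353. 218.]
136 L [260. 142.] R [429. 159.] low [356. 202.]
collar L [205. 242.] R [446. 264.] low [342. 331.]
[[-20.2 -11.3]
 [-15.3  11.1]
 [  3.4 -20.1]]
```

View pics/l.png

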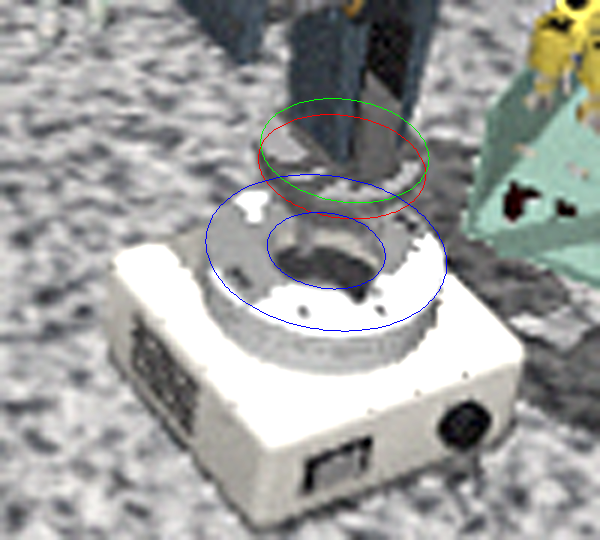

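The overlay agrees to about 2 mm. Collar and hole outlines match, and the lid flange outline sits where predicted. Descending with force checks: home is reported z ≈ 60.5, and a rim contact would stop it at ≈ 78.5.

```bash
python3 -m jog '0 0 0 0 -0.03 -0.4 0; 0 0 0 0 -0.03 -0.8 0; 0 0 0 0 -0.03 -0.9 0; 0 0 0 0 -0.03 -1.0 0; 0 0 0 0 -0.03 -1.0 0'
python3 -m jog '0 0 0 0 0 -0.06 0; 0 0 0 0 0 -0.12 0; 0 0 0 0 0 -0.18 0; 0 0 0 0 0 -0.24 0; 0 0 0 0 0 -0.24 0'
```

```text
time_s: 10.68
ee_pos: [537.8, -58.7, 79.5]
ee_rot: [180.0, -0.0, 160.6]
force: [1.0, -0.1, -0.9]
gripper_width: 15.7
time_s: 11.3
ee_pos: [537.7, -58.6, 73.4]
ee_rot: [-180.0, -0.0, 160.6]
force: [0.3, 0.4, -2.6]
gripper_width: 15.6
```

It is through the collar with no contact. Continue to home.

```bash
python3 -m jog '0 0 0 0 0 -0.12 0; 0 0 0 0 0 -0.24 0; 0 0 0 0 0 -0.36 0; 0 0 0 0 0 -0.42 0; 0 0 0 0 0 -0.42 0'
python3 -m jog '0 0 0 0 0 -0.04 0; 0 0 0 0 0 -0.08 0; 0 0 0 0 0 -0.12 0; 0 0 0 0 0 -0.12 0; 0 0 0 0 0 -0.12 0'
python3 -c "
from h import *
s=env.state();print(s['force'],s['torque'],s['ee_pos'])"
```

```text
time_s: 11.92
ee_pos: [537.9, -58.2, 62.9]
ee_rot: [180.0, -0.0, 160.6]
force: [0.8, 3.7, -1.4]
gripper_width: 15.6
time_s: 12.55
ee_pos: [537.9, -58.2, 60.4]
ee_rot: [180.0, 0.0, 160.6]
force: [-0.4, 5.8, 3.0]
gripper_width: 15.7
[-0.37949827  5.75591994  2.97370623] [ 1.15589189 -0.14216311 -0.0288062 ] [537.94295758 -58.24544214  60.44374028]
```

Flange contact: vertical force changed from -2.3 to +3 N, with a sideways +5.8 N. I'll relieve y by about 1 mm and press slightly.

```bash
python3 -m jog '0 0 0 0 0.04 0 0; 0 0 0 0 0.05 -0.03 0; 0 0 0 0 0.05 -0.05 0; 0 0 0 0 0.05 -0.05 0; 0 0 0 0 0.05 -0.05 0' 50
```

```text
time_s: 13.18
ee_pos: [538.0, -58.2, 60.3]
ee_rot: [-179.9, 0.1, 160.6]
force: [-3.0, 2.4, 10.3]
gripper_width: 15.4
```

```bash
python3 -m jog '0 0 -0.8 0 0 0 0; 0 0 -1.6 0 0 0 0; 0 0 -2.4 0 0 0 0; 0 0 -3.2 0 0 0 0; 0 0 -4 0 0 0 0'
python3 -m jog '0 0 -0.6 0 0 0 0; 0 0 -1.2 0 0 0 0; 0 0 -1.8 0 0 0 0; 0 0 -2.4 0 0 0 0; 0 0 -2.4 0 0 0 0'
python3 -c "
from h import *
s=env.state();print(s['force'],s['torque'],s['ee_pos'],s['ee_rot'])"
```

```text
time_s: 13.8
ee_pos: [538.9, -57.3, 60.3]
ee_rot: [179.9, 0.1, 140.6]
force: [-0.9, 5.2, 9.2]
gripper_width: 16.0
time_s: 14.42
ee_pos: [538.7, -57.4, 60.4]
ee_rot: [179.9, 0.1, 128.6]
force: [-0.9, 4.3, 10.3]
gripper_width: 15.7
[-0.85196518  4.27153278 10.31250572] [0.73861316 0.23546233 0.05713533] [538.70959816 -57.42104345  60.36795587] [1.79904096e+02 1.08793928e-01 1.28642625e+02]
```

```bash
python3 -m jog '0 0 -0.7 0 0.02 0 0; 0 0 -1.4 0 0.02 0 0; 0 0 -2 0 0.02 0 0; 0 0 -2.6 0 0.02 0 0; 0 0 -2.6 0 0.02 0 0'
python3 - <<'E'
from h import *
b=grab_frame("scene");np.save("b3.npy",b)
s=env.state();print(s['force'],s['torque'],s['ee_pos'],s['ee_rot'])
def pr(P): return (proj("scene",P)-[285,115]+.5)*8-.5
im=np.clip(cv2.resize(b[115:185,285:365],None,fx=8,fy=8,interpolation=cv2.INTER_CUBIC)*1.4,0,255).astype(np.uint8).copy()
a=np.radians(-64.4)
for r in(25,33,40.5): 
  for k in(1,-1):
    z={25:127,33:92,40.5:85}[r];q=pr([[538.7+k*r*np.cos(a),-57+k*r*np.sin(a),z]])[0];cv2.circle(im,tuple(int(v) for v in q),5,(255,0,0),1)
t=np.linspace(0,2*np.pi,180);q=pr(np.c_[538.7+33*np.cos(t),-57+33*np.sin(t),0*t+92]);cv2.polylines(im,[q.round().astype(np.int32)],True,(0,200,0),1)
save("m",im)
E
```

```text
time_s: 15.05
ee_pos: [538.5, -57.6, 60.3]
ee_rot: [179.9, 0.1, 115.7]
force: [-1.4, 2.3, 10.6]
gripper_width: 15.7
[-0.39541634  2.39959423  9.80397331] [0.36899172 0.3486441  0.013277  ] [538.43226757 -57.57457086  60.33805453] [1.79937759e+02 1.25196931e-01 1.15661808e+02]
```

View pics/m.png

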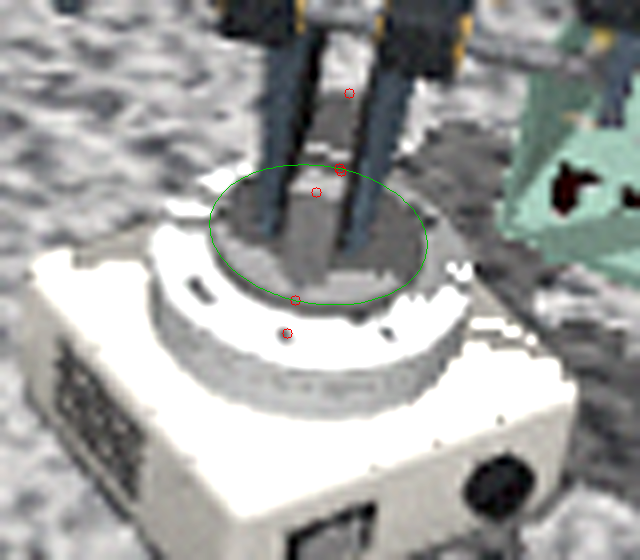

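The flange sits on the collar, matching the green outline. The bar's near end, at (315,190), and the pip, at (287,334), line up with the 45° prediction. Let it settle, then hand in.

```bash
python3 -m jog '0 0 0 0 0 0 0; 0 0 0 0 0 0 0; 0 0 0 0 0 0 0' && python3 -c "
from workcell import env
print(env.state()['qvel']);env.job_done();print(env.state()['ee_rot'])"
```

```text
time_s: 15.48
ee_pos: [538.5, -57.6, 60.4]
ee_rot: [179.9, 0.1, 115.7]
force: [-1.0, 2.2, 11.1]
gripper_width: 15.8
[ 0.06713383 -0.09805502  0.05643279  0.01592976 -0.04405991 -0.06680829]
the job is handed in; nothing more can be done
the job is handed in; nothing more can be done
```

I fitted the two-lugged grey lid into the collar and twisted it 45° clockwise. I handed the job in at about 15.5 s with the gripper still holding the lid at the half-way mark.

**Last checks:**
- **Seating:** the lid is about 66 mm up, which is home, and is pressed down with about 11 N.
- **Twist:** the tool turned from 160.6° to 115.7°. In the last picture the grip bar points at the single pip and the flange outline matches the home position.
- **Grip and motion:** the bar is held at 15.8 mm opening with a 50 N grip setting, and the arm was practically still. I could not read the drive ring directly.

**What disagreed:** the first grasp closed on air above the bar. The reported TCP height was about 40 mm lower than the true fingertip height, seen in the pictures and confirmed by a descent that met no contact. I corrected for it and gripped the lid on the second try. A sideways force of 2 to 6 N appeared during seating and twisting, and I relieved part of it. I kept clear of the wide lid, cup, bottle and pen, but did not check their positions again at the end.

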